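Take the twist-lock vent filter out of a worm bin's sloping hood

ROBOT

A 6-joint arm with a two-finger parallel gripper is mounted at the origin on the work surface. World frame = base frame: x ahead of the robot, y to its left, z up, the work surface at z = 0. Lengths are in m, angles in rad, forces in N, time in s.
With the tool pointing down it reaches from about 0.35 to 0.725 m from the base axis. Payload 4.3 kg.
Tool frame: the origin (TCP) lies midway between the tips of the shut fingers; the grasp point (between the pads) lies 19 mm behind it; z points along the fingers, y is the line along which they close (so a half turn about z gives the same grasp; the last joint's range is limited). The gripper opens to 85 mm and grips with 20 to 120 N. Pads are 22 mm wide; open, the fingers measure 114 mm over their backs; the gripper's body (76 mm by 85 mm) begins 54 mm behind the grasp point. The pads swing forward as they close: fully open they stand 13 mm farther back than shut.
Start: joints at [1.109, 0.377, 0.081, 1.274, 0, 1.46], TCP at [0.198, 0.54, 0.192] pointing down, gripper open.
Joint ranges: [-2.72, 2.72], [-0.84, 1.66], [-1.02, 1.22], [-1.77, 2.12], [-1.37, 1.28], [-3.14, 3.14]. Speed limits (rad/s): [2.57, 2.57, 3.14, 3.14, 3.14, 3.14].

INTERFACE

Orientations are given as a 3x3 rotation matrix whose columns are the frame's x, y, z axes.
In Python, from plant import r gives the robot as it stands.
- The arm moves only by the tool arm_command, never from a script. Its argument "deltas" is a list of rows, each a list of 6 numbers: the shift along the tool's x, y, z as a fraction of full scale, then the turn, a rotation vector about the tool's x, y, z as a fraction of full scale. A call has 1 to 5 rows; each row shifts and turns the commanded pose from where the row before left it, along the tool's axes as they then stand; what a row does not reach is not made up. Full scale, the value 1, is 0.025 m for a shift and 6 degrees for a turn. A row lasts 1/12 s, in which the tool goes at most 41.7 mm and 7.16 degrees, less where a joint would pass 70% of its speed; a pose out of reach is approached as far as the arm can. A call with a number of a shift or a turn outside -1 to 1 is refused whole. A call with a gripper value outside its range is refused whole. "hand" is the opening, from -1 (shut) to 1 (fully open), set as the call begins (left out, the last holds). The fingers move at their own pace and stop on an object; the grip force is fixed at half the most. Time passes only in rows, so rows that do not move let the fingers close. It gives the time, the measured TCP pose, the force, the opening and the grip force at its end, in the units of the state.
- r.get_state(): the state, without advancing time (a new reading comes with each control period).
- r.camera(name): name is "side" or "top" or "wrist"; returns a dict with "frame" (400x640x3 uint8, red, green, blue), "range_z" (400x640 float32, m along the optical axis (not along the pixel's ray), 0 where there is no reading), "fx", "fy", "cx", "cy" (pixels), "k1" (the pictures are not rectified: a ray, as slopes to the right and down, at radius r is drawn at 1 + k1 r^2 times it, then the intrinsics apply), "R" (3x3) and "t" (3): a world point X has camera coordinates R X + t. Camera axes: x right, y down, z forward; pixel columns grow to the right and rows downward; lengths in m; the calibration is good to about 2 mm. A picture is of the moment at which its call begins.
- r.job_done(): hands the job in; it is judged then, once.
The state is a dict: "time_s": time; "joints": joint angles; "dq": joint speeds; "joint_torque": joint torques, N m; "tool_pos": TCP position; "tool_rot": TCP orientation; "force": force on the tool from outside, world axes, zero at the start; "torque": the same for the moment, N m; "gripper_width": finger opening in m; "gripper_force": force on a finger pad.
Only numpy, scipy, OpenCV 4.12 (cv2) and the standard library are available. Lean on these libraries where they do the work, as an engineer would, in place of code of your own. Each camera call takes 0.05 s, during which the arm holds its last target. There are 200 camera calls.

TASK

The worm bin's vent filter is due for washing: grip it by its finger bar, turn it anticlockwise (looking down on the filter) until you feel it come up against its stop, without wrenching it, and lift it straight out of the sloping hood. Then stand it upright on its lug end in the shallow grey tray, setting it down rather than dropping it, and leave the jar, the flower pot and the soil blocker where they are.

Things in the scene. Friction and masses are not known exactly. Their poses are not given: they have to be found in the camera images.
- cap: the vent filter, black plastic, about 120 g: stem 37 mm diameter, 17 mm high; flange 74 mm diameter at 17-21 mm; two lugs at the foot (0-5.5 mm high, 12 mm wide) reaching 31 mm out along its +x and -x. Origin: centre of its underside; z: its axis, lugs to bar. Anticlockwise is a positive turn about z
- cap_bar (a point): middle of the filter's upright finger bar, on its axis, 36 mm above its underside. The bar is 46 mm long (cap x, the line of the lugs), 14 mm thick (cap y), from 21 to 51 mm above the underside. Axes as cap. Locked, the filter can wiggle 2 mm sideways and along its axis
- plate: grey square base, 96 mm, with the round bayonet collar (80 mm diameter, 14 mm high) that holds the filter, fixed on the bin's sloping hood. Origin: centre of the collar's inner floor, on which the filter stands when locked; z: the axis, square to the slope, 30 degrees from vertical; x: up the slope
- collar_mouth (a point): centre of the collar's mouth, 14 mm above its floor. Its lip (8-14 mm) has two opposite slots, hidden under the filter's flange, that let the lugs out to about 3 degrees either way. They stand 65 to 111 degrees anticlockwise of the locked lugs, differently each time. A rigid stop ends the turn 1 to 3 degrees past them; turning or pulling against it with over 2.5 N m or 90 N breaks it
- bin: the worm bin, fixed: a black plastic tub, 260 x 260 mm, under a light grey hood whose front slopes at 30 degrees from 100 mm height at its front edge (bin -x) up to 227 mm, then a flat ridge 40 mm wide. Origin: centre of its underside; the collar sits in the middle of the slope
- tray: shallow grey plastic tray, fixed, 160 mm (x) by 200 mm (y), 22 mm high, walls and floor 4 mm thick. Origin: centre of its underside
- jar: glass jar with brass-coloured lid, 66 mm in diameter, 85 mm high; origin: centre of its underside
- pot: empty terracotta flower pot, 84 mm wide at the rim, 75 mm high; origin: centre of its underside
- blocker: steel soil blocker standing on the table: a box 100 x 50 x 45 mm, a rod and a T handle 110 mm long along its x, 145 mm high; origin: centre of its underside
Mind the look-alikes: they are no part of the job. What is shaped like the cap but blue or purple is not meant.

How it is judged:
By the outcome, as a careful person would: the job done as asked, in the order asked, and still so for the second after the job is handed in, with the robot touching nothing.
It also fails if it takes over 58 s, if anything falls off the work surface, if the arm or the gripper's body presses on something with over 40 N, if the wrist force passes 120 N, or if a joint passes its speed limit or range.

## Working session

There is one attempt and no reset: what is moved stays moved. The work goes in short steps, Python scripts to look and compute and a tool call to move; the robot and the scene stay as the last step left them, time stands still between calls to the robot, and variables do not carry over. Pictures are saved under pics/ and viewed, at most 10 in all, crops included, and the job is handed in when it is done.

Besides the shell and the picture viewer there is one more tool, called in YAML: its name, and indented under it one key for each argument. arm_command: Moves the arm, as the interface text tells. Its arguments: {"type":"object","properties":{"deltas":{"type":"array"},"hand":{"type":"number"}},"required":["deltas"]}

```bash
mkdir -p pics; ls; python3 - <<'E'
from plant import r
import cv2,numpy as np,pickle
a=[]
for n in("side","top"):
    c=r.camera(n); pickle.dump(c,open(f"{n}.pkl","wb")); cv2.imwrite(f"pics/{n}0.png",c["frame"][:,:,::-1]); print(n,c["fx"],c["cx"],c["cy"],c["k1"],c["R"],c["t"])
s=r.get_state();print(s)
E
```

```text
pics
side 412.0798534559691 314.0092315895912 201.15917195526563 0.0019851957783899496 [[ 0.92697415  0.3751231   0.00126168]
 [ 0.21297622 -0.5235151  -0.82496853]
 [-0.30880424  0.76499321 -0.56517726]] [-0.50625839  0.01264687  1.31726903]
top 361.80426046635034 325.9487806733735 202.93966528135076 -0.023832816785482044 [[ 0.01556868 -0.99971826 -0.017917  ]
 [-0.99224874 -0.0132379  -0.12356046]
 [ 0.12328847  0.0197018  -0.99217528]] [0.006655   0.55287415 1.09865363]
{'time_s': 0.1, 'joints': array([ 1.10869249e+00,  3.77999094e-01,  7.97872609e-02,  1.27443422e+00,
       -2.41833155e-05,  1.46051419e+00]), 'dq': array([ 0.00063978, -0.00102484,  0.00228466, -0.00104619,  0.0006983 ,
       -0.00083589]), 'joint_torque': array([ 1.06808213e-03, -4.64693713e+01,  2.70581996e+01,  1.19905875e-02,
       -1.28659813e-04, -2.89946217e-05]), 'tool_pos': array([0.19784439, 0.53918329, 0.19095996]), 'tool_rot': array([[-9.38746433e-01,  3.44607734e-01, -8.03020216e-04],
       [ 3.44608623e-01,  9.38744971e-01, -1.66650112e-03],
       [ 1.79542015e-04, -1.84114967e-03, -9.99998289e-01]]), 'force': array([-1.15255014,  0.26029861,  0.51697716]), 'torque': array([ 0.00169122,  0.01466013, -0.03733726]), 'gripper_force': 0.0, 'gripper_width': 0.08545733520723735}
```

View pics/side0.png

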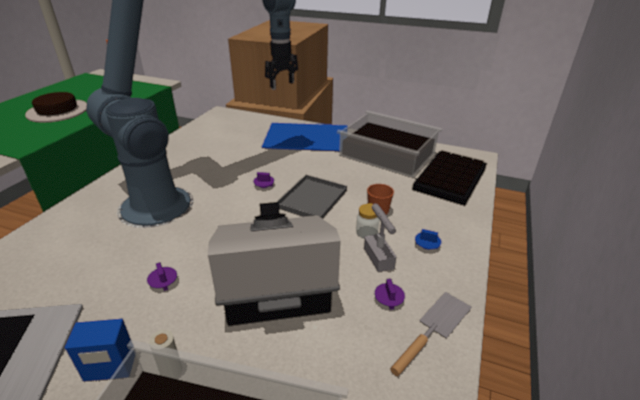

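View pics/top0.png

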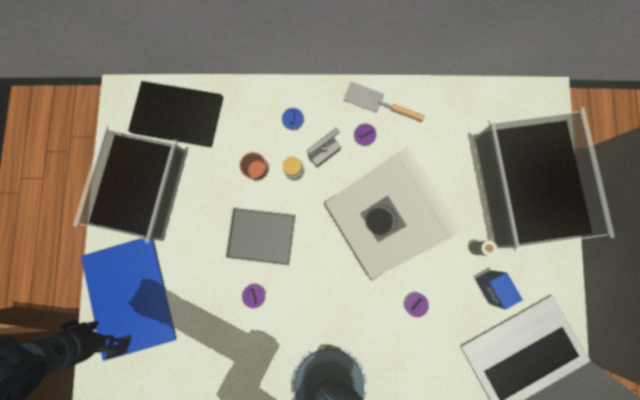

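Side view: the black cap sits on the hood at (270,215), with the hood at (275,260) and the tray at (313,195). Top view: cap (379,221), tray (261,236), pot (254,166), jar (292,167), blocker (324,148). The look-alikes are purple at (254,295), (416,304), (365,134) and blue at (292,118). Only the black one in the collar fits the description, so I'll confirm it in a crop.

```bash
cat > h.py <<'E'
import numpy as np,cv2,pickle
def pts(c,uv=None):
    "world points of pixels (or whole image)"
    h,w=c["range_z"].shape
    if uv is None: u,v=np.meshgrid(np.arange(w),np.arange(h)); z=c["range_z"]
    else:
        u,v=np.array(uv,float).T; z=c["range_z"][v.round().astype(int),u.round().astype(int)]
    x=(u-c["cx"])/c["fx"]; y=(v-c["cy"])/c["fy"]; a,b=x,y
    for _ in range(5):
        k=1+c["k1"]*(a*a+b*b); a,b=x/k,y/k
    P=np.stack([a*z,b*z,z],-1)-c["t"]
    P=P@c["R"]; P[z==0]=np.nan
    return P
E
python3 - <<'E'
from h import *
np.set_printoptions(precision=4,suppress=True)
c=pickle.load(open("top.pkl","rb"));P=pts(c)
s=pickle.load(open("side.pkl","rb"))
a=cv2.resize(c["frame"][140:290,310:470],None,fx=4.0,fy=4.0,interpolation=cv2.INTER_CUBIC)[:, :, ::-1]
cv2.imwrite("pics/crop1.png",a)
# slope plane fit
m=np.zeros(P.shape[:2],np.uint8); 
reg=P[150:280,325:460].reshape(-1,3); reg=reg[~np.isnan(reg[:,0])]
reg=reg[(reg[:,2]>.09)]
best=None;rng=np.random.default_rng(0)
for _ in range(800):
    q=reg[rng.choice(len(reg),3)];n=np.cross(q[1]-q[0],q[2]-q[0]);n/=np.linalg.norm(n)+1e-12
    if n[2]<0:n=-n
    if abs(n[2]-.866)>.06: continue
    k=abs((reg-q[0])@n)<.003
    if best is None or k.sum()>best.sum():best=k
q=reg[best];cen=q.mean(0);n=np.linalg.svd(q-cen)[2][2];n*=np.sign(n[2])
print(best.sum(),len(reg),"n",n,"tilt",np.degrees(np.arccos(n[2])),"x dir yaw",np.degrees(np.arctan2(-n[1],-n[0])),cen)
d=(reg-cen)@n
print(np.histogram(d,bins=np.arange(-.02,.08,.005)))
hi=reg[(d>.022)]; print(len(hi),"hi cen",hi.mean(0), "bar", reg[d>.045].mean(0),(d>.045).sum(), d.max())
t=P[200:275,215:305].reshape(-1,3); t=t[(t[:,2]>.012)&(t[:,2]<.035)]
print("tray",len(t),cv2.minAreaRect(t[:,:2].astype(np.float32)),np.median(t[:,2]))
for nme,uv in dict(jar=(292,166),pot=(254,166),block=(324,148)).items(): print(nme,pts(c,[uv]))
E
```

```text
6877 9921 n [-0.2599  0.4218  0.8686] tilt 29.69826054484707 x dir yaw -58.363587268331486 [ 0.4997 -0.1531  0.1697]
(array([ 310,  363,  422, 3967, 3810,  311,   26,   70,  113,  340,   21,
         13,    9,   14,   30,   63,    1,    0,    0]), array([-0.02 , -0.015, -0.01 , -0.005,  0.   ,  0.005,  0.01 ,  0.015,
        0.02 ,  0.025,  0.03 ,  0.035,  0.04 ,  0.045,  0.05 ,  0.055,
        0.06 ,  0.065,  0.07 ,  0.075]))
562 hi cen [ 0.4878 -0.1301  0.1926] bar [ 0.4811 -0.1196  0.2108] 108 0.06045985278799572
tray 351 ((0.4489331841468811, 0.22126072645187378), (0.19748446345329285, 0.16045835614204407), 84.02809143066406) 0.021067476738057554
jar [[0.6577 0.1183 0.0865]]
pot [[0.6747 0.2522 0.0063]]
block [[0.7156 0.0223 0.0835]]
```

View pics/crop1.png

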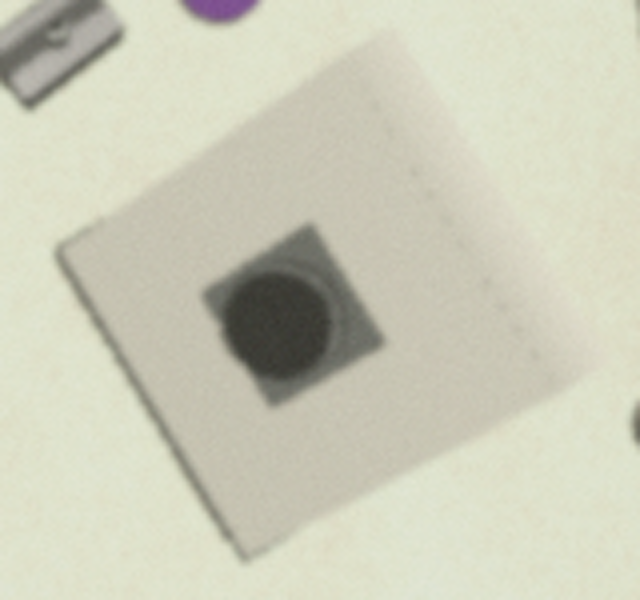

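The crop confirms it: the black round filter sits in the grey square plate on the hood, centred around (379,221) in the full image. The others are purple or blue and lie on the table. Now the bar's direction and the axis.

```bash
python3 - <<'E'
from h import *
np.set_printoptions(precision=4,suppress=True)
from scipy.optimize import least_squares
c=pickle.load(open("top.pkl","rb"));s=pickle.load(open("side.pkl","rb"))
n=np.array([-0.2599,0.4218,0.8686]);n/=np.linalg.norm(n);cen=np.array([0.4997,-0.1531,0.1697])
ux=np.array([-n[0],-n[1],0])/np.hypot(n[0],n[1]);ux=ux-n*(ux@n);ux/=np.linalg.norm(ux);uy=np.cross(n,ux)
for nm,C,(r0,r1,c0,c1) in (("top",c,(190,250,345,415)),("side",s,(190,240,235,300))):
    Q=pts(C)[r0:r1,c0:c1].reshape(-1,3);f=C["frame"][r0:r1,c0:c1].reshape(-1,3).max(1);k=~np.isnan(Q[:,0])&(Q[:,2]>.12);Q=Q[k];f=f[k]
    L=np.c_[(Q-cen)@ux,(Q-cen)@uy,(Q-cen)@n]
    b=L[(L[:,2]>.045)&(L[:,2]<.075)&(f<90)]
    fl=L[(L[:,2]>.02)&(L[:,2]<.033)&(f<90)]
    if len(b)>5:
        m,(w),a=cv2.minAreaRect(b[:,:2].astype(np.float32));ev,V=np.linalg.eigh(np.cov(b[:,:2].T))
        print(nm,len(b),"bar c",b.mean(0),"rect",m,w,a,"pca dir from ux",np.degrees(np.arctan2(V[1,1],V[0,1])),np.sqrt(ev),"top",np.percentile(b[:,2],[50,90]))
        m=b[:,:2].mean(0)
        print("bar world",cen+ux*m[0]+uy*m[1]+n*.0415)
    if len(fl)>5: 
        (x,y),R=cv2.minEnclosingCircle(fl[:,:2].astype(np.float32));print("flange",len(fl),x,y,R,np.median(fl[:,2]),"world at flange top",cen+ux*x+uy*y+n*np.median(fl[:,2]))
print(ux,uy)
E
```

```text
top 108 bar c [-0.0129  0.0017  0.0547] rect (-0.014082450419664383, 0.0017827320843935013) (0.04547620192170143, 0.013433387503027916) 89.0097885131836 pca dir from ux 88.68791877101417 [0.0042 0.0134] top [0.0556 0.0582]
bar world [ 0.4845 -0.1252  0.1994]
flange 414 -0.014760815538465977 0.0012547024525702 0.03739281743764877 0.026642382647446165 world at flange top [ 0.4871 -0.1303  0.1855]
side 91 bar c [-0.0086  0.0033  0.0504] rect (-0.008050337433815002, 0.0026809293776750565) (0.044587984681129456, 0.008583427406847477) 89.53889465332031 pca dir from ux 88.62256893513113 [0.0019 0.013 ] top [0.0505 0.0548]
bar world [ 0.4878 -0.1275  0.2015]
flange 153 -0.011095737107098103 0.0009109470993280411 0.037286724895238876 0.025701257086560923 world at flange top [ 0.4887 -0.1336  0.1865]
[ 0.4557 -0.7395  0.4955] [0.8514 0.5246 0.    ]
```

arm_command:
  deltas:
    - [-0.3,-1,-1,0,0,0]
    - [-0.3,-1,-1,0,0,-1]
    - [-0.3,-1,-0.5,0,0,-1]
    - [-0.3,-1,0,0,0,-1]
    - [-0.3,-1,0,0,0,-1]
  hand: 1

```text
time_s: 0.52
tool_pos: [0.2065, 0.4098, 0.2551]
tool_rot: [[-0.997, -0.073, 0.001], [-0.073, 0.997, 0.001], [-0.001, 0.001, -1.0]]
force: [0.5, -1.2, -0.8]
gripper_width: 0.0851
gripper_force: 0.0
```

```bash
cat >> h.py <<'E'
from scipy.spatial.transform import Rotation as Ro, Slerp
np.set_printoptions(precision=4,suppress=True)
def rows(p0,R0,p1,R1,N=None,pn=True):
    "equal rows from pose 0 to pose 1, in tool axes and full-scale units"
    rv=Ro.from_matrix(R0.T@R1).as_rotvec(); d=np.asarray(p1)-p0
    if N is None: N=int(np.ceil(max(np.linalg.norm(d)/.0235,np.degrees(np.linalg.norm(rv))/5.8,1)))
    out=[]
    for i in range(N):
        Rk=R0@Ro.from_rotvec(rv*i/N).as_matrix()
        out.append(np.r_[Rk.T@(d/N)/.025,np.degrees(rv/N)/6])
    if pn: print(N); [print([round(float(x),2) for x in o]) for o in out]
    return np.round(out,2)
def play(p,R,rs):
    for o in rs: p=p+R@(o[:3]*.025); R=R@Ro.from_rotvec(np.radians(o[3:]*6)).as_matrix()
    return p,R
n=np.array([-0.2599,0.4218,0.8686]);n/=np.linalg.norm(n);cen=np.array([0.4997,-0.1531,0.1697])
ux=np.array([0.4557,-0.7395,0.4955]);ux-=n*(ux@n);ux/=np.linalg.norm(ux);uy=np.cross(n,ux)
RG=np.c_[uy,ux,-n]   # tool at grasp
E
python3 - <<'E'
from h import *
from plant import r
s=r.get_state();print(s["joints"])
p,R=s["tool_pos"],s["tool_rot"]
T=cen+ux*-.0135+uy*.0015+n*.0305;print("grasp TCP",T)
w=np.array([.40,.16,.29])
rv=Ro.from_matrix(R.T@RG).as_rotvec();print(np.degrees(rv))
# first leg: half of turn
Rm=R@Ro.from_rotvec(rv*.5).as_matrix()
a=rows(p,R,w,Rm); q=play(p,R,a); print(q)
a=rows(*q,T+.1*n,RG)
E
```

```text
[ 0.9657  0.1278 -0.0855  1.3559  0.      0.8923]
grasp TCP [ 0.4869 -0.1295  0.1895]
[ -9.485  -39.3379 148.045 ]
14
[-0.5, -0.75, -0.1, -0.06, -0.23, 0.88]
[-0.57, -0.7, -0.09, -0.06, -0.23, 0.88]
[-0.63, -0.65, -0.08, -0.06, -0.23, 0.88]
[-0.69, -0.58, -0.07, -0.06, -0.23, 0.88]
[-0.74, -0.52, -0.05, -0.06, -0.23, 0.88]
[-0.79, -0.45, -0.04, -0.06, -0.23, 0.88]
[-0.83, -0.37, -0.02, -0.06, -0.23, 0.88]
[-0.86, -0.29, -0.0, -0.06, -0.23, 0.88]
[-0.88, -0.21, 0.02, -0.06, -0.23, 0.88]
[-0.9, -0.13, 0.04, -0.06, -0.23, 0.88]
[-0.91, -0.05, 0.06, -0.06, -0.23, 0.88]
[-0.9, 0.03, 0.08, -0.06, -0.23, 0.88]
[-0.89, 0.12, 0.11, -0.06, -0.23, 0.88]
[-0.88, 0.2, 0.13, -0.06, -0.23, 0.88]
(array([0.4004, 0.1604, 0.2887]), array([[-0.3046,  0.9029,  0.3033],
       [ 0.9322,  0.3479, -0.0998],
       [-0.1956,  0.2523, -0.9477]]))
14
[-0.71, -0.1, 0.16, -0.06, -0.24, 0.88]
[-0.71, -0.03, 0.17, -0.06, -0.24, 0.88]
[-0.7, 0.03, 0.19, -0.06, -0.24, 0.88]
[-0.69, 0.09, 0.21, -0.06, -0.24, 0.88]
[-0.68, 0.15, 0.23, -0.06, -0.24, 0.88]
[-0.65, 0.21, 0.24, -0.06, -0.24, 0.88]
[-0.62, 0.27, 0.26, -0.06, -0.24, 0.88]
[-0.59, 0.33, 0.28, -0.06, -0.24, 0.88]
[-0.55, 0.38, 0.3, -0.06, -0.24, 0.88]
[-0.51, 0.42, 0.31, -0.06, -0.24, 0.88]
[-0.46, 0.47, 0.33, -0.06, -0.24, 0.88]
[-0.4, 0.5, 0.34, -0.06, -0.24, 0.88]
[-0.35, 0.54, 0.35, -0.06, -0.24, 0.88]
[-0.29, 0.56, 0.36, -0.06, -0.24, 0.88]
```

arm_command:
  deltas:
    - [-0.5,-0.75,-0.1,-0.06,-0.23,0.88]
    - [-0.57,-0.7,-0.09,-0.06,-0.23,0.88]
    - [-0.63,-0.65,-0.08,-0.06,-0.23,0.88]
    - [-0.69,-0.58,-0.07,-0.06,-0.23,0.88]
    - [-0.74,-0.52,-0.05,-0.06,-0.23,0.88]

```text
time_s: 0.93
tool_pos: [0.2753, 0.3198, 0.2664]
tool_rot: [[-0.915, 0.385, 0.123], [0.389, 0.921, 0.011], [-0.109, 0.058, -0.992]]
force: [0.8, -0.2, -0.5]
gripper_width: 0.0855
gripper_force: 0.0
```

arm_command:
  deltas:
    - [-0.79,-0.45,-0.04,-0.06,-0.23,0.88]
    - [-0.83,-0.37,-0.02,-0.06,-0.23,0.88]
    - [-0.86,-0.29,0,-0.06,-0.23,0.88]
    - [-0.88,-0.21,0.02,-0.06,-0.23,0.88]
    - [-0.9,-0.13,0.04,-0.06,-0.23,0.88]

```text
time_s: 1.35
tool_pos: [0.344, 0.2304, 0.2784]
tool_rot: [[-0.628, 0.741, 0.236], [0.757, 0.652, -0.034], [-0.179, 0.157, -0.971]]
force: [0.3, 0.5, 0.3]
gripper_width: 0.0858
gripper_force: 0.0
```

arm_command:
  deltas:
    - [-0.91,-0.05,0.06,-0.06,-0.23,0.88]
    - [-0.9,0.03,0.08,-0.06,-0.23,0.88]
    - [-0.89,0.12,0.11,-0.06,-0.23,0.88]
    - [-0.88,0.2,0.13,-0.06,-0.23,0.88]

```text
time_s: 1.68
tool_pos: [0.399, 0.1588, 0.2878]
tool_rot: [[-0.295, 0.907, 0.302], [0.935, 0.338, -0.104], [-0.196, 0.252, -0.948]]
force: [-0.1, -0.0, -1.0]
gripper_width: 0.0855
gripper_force: 0.0
```

arm_command:
  deltas:
    - [-0.71,-0.1,0.16,-0.06,-0.24,0.88]
    - [-0.71,-0.03,0.17,-0.06,-0.24,0.88]
    - [-0.7,0.03,0.19,-0.06,-0.24,0.88]
    - [-0.69,0.09,0.21,-0.06,-0.24,0.88]
    - [-0.68,0.15,0.23,-0.06,-0.24,0.88]

```text
time_s: 2.1
tool_pos: [0.4195, 0.0703, 0.2832]
tool_rot: [[0.176, 0.924, 0.338], [0.969, -0.104, -0.222], [-0.17, 0.367, -0.914]]
force: [0.3, -0.3, 0.5]
gripper_width: 0.0856
gripper_force: 0.0
```

arm_command:
  deltas:
    - [-0.65,0.21,0.24,-0.06,-0.24,0.88]
    - [-0.62,0.27,0.26,-0.06,-0.24,0.88]
    - [-0.59,0.33,0.28,-0.06,-0.24,0.88]
    - [-0.55,0.38,0.3,-0.06,-0.24,0.88]
    - [-0.51,0.42,0.31,-0.06,-0.24,0.88]

```text
time_s: 2.52
tool_pos: [0.4405, -0.0181, 0.279]
tool_rot: [[0.607, 0.73, 0.315], [0.79, -0.508, -0.345], [-0.092, 0.458, -0.884]]
force: [-0.4, 0.9, 0.5]
gripper_width: 0.0855
gripper_force: 0.0
```

arm_command:
  deltas:
    - [-0.46,0.47,0.33,-0.06,-0.24,0.88]
    - [-0.4,0.5,0.34,-0.06,-0.24,0.88]
    - [-0.35,0.54,0.35,-0.06,-0.24,0.88]
    - [-0.29,0.56,0.36,-0.06,-0.24,0.88]
    - [0,0,0,0,0,0]

```text
time_s: 2.93
tool_pos: [0.458, -0.0898, 0.2755]
tool_rot: [[0.856, 0.45, 0.254], [0.517, -0.741, -0.428], [-0.004, 0.498, -0.867]]
force: [0.9, 1.1, 0.0]
gripper_width: 0.0849
gripper_force: 0.0
```

```bash
python3 - <<'E'
from h import *
from plant import r
c=r.camera("wrist");pickle.dump(c,open("w1.pkl","wb"));cv2.imwrite("pics/w1.png",c["frame"][:,:,::-1])
s=r.get_state();print(s["joints"],s["tool_pos"])
p,R=s["tool_pos"],s["tool_rot"]
P=pts(c);f=c["frame"].max(2)
k=~np.isnan(P[...,0]); k&=np.linalg.norm(P-[.487,-.13,.19],axis=-1)<.16
Q=P[k];f=f[k]
L=np.c_[(Q-cen)@ux,(Q-cen)@uy,(Q-cen)@n]
print(np.histogram(L[:,2],bins=np.arange(-.02,.1,.005)))
hood=Q[(f>110)&(abs(L[:,2])<.012)]
if len(hood)>100:
    m=hood.mean(0);nn=np.linalg.svd(hood-m,full_matrices=False)[2][2];nn*=np.sign(nn[2]);print("normal",nn,n,(m-cen)@n)
b=L[(L[:,2]>.045)&(L[:,2]<.068)&(f<90)&(np.hypot(L[:,0]+.0135,L[:,1])<.04)];fl=L[(L[:,2]>.02)&(L[:,2]<.035)&(f<90)&(np.hypot(L[:,0]+.0135,L[:,1])<.05)]
print(len(b),b.mean(0),cv2.minAreaRect(b[:,:2].astype(np.float32)),np.percentile(b[:,2],[10,50,90]))
print(len(fl),fl.mean(0),cv2.minEnclosingCircle(fl[:,:2].astype(np.float32)),np.median(fl[:,2]))
E
```

```text
[-0.0077 -0.1205 -0.4159  0.9861 -0.4381  2.5206] [ 0.4575 -0.0888  0.2756]
(array([    0,   184,   663,  7202, 43929,  3169,    44,   224,   501,
        3726,    13,    16,    14,    15,    42,   775,     0,     0,
           0,     0,     0,     0,     0]), array([-0.02 , -0.015, -0.01 , -0.005,  0.   ,  0.005,  0.01 ,  0.015,
        0.02 ,  0.025,  0.03 ,  0.035,  0.04 ,  0.045,  0.05 ,  0.055,
        0.06 ,  0.065,  0.07 ,  0.075,  0.08 ,  0.085,  0.09 ,  0.095]))
normal [-0.2606  0.4181  0.8702] [-0.2599  0.4218  0.8686] 0.0006922208397561459
832 [-0.0142  0.0021  0.0567] ((-0.01423388347029686, 0.0007375534623861313), (0.04529256373643875, 0.013965078629553318), 88.19192504882812) [0.0555 0.057  0.058 ]
3921 [-0.0137  0.0032  0.027 ] ((-0.01088192779570818, 0.00027385857538320124), 0.04033858701586723) 0.02727572867723543
```

View pics/w1.png

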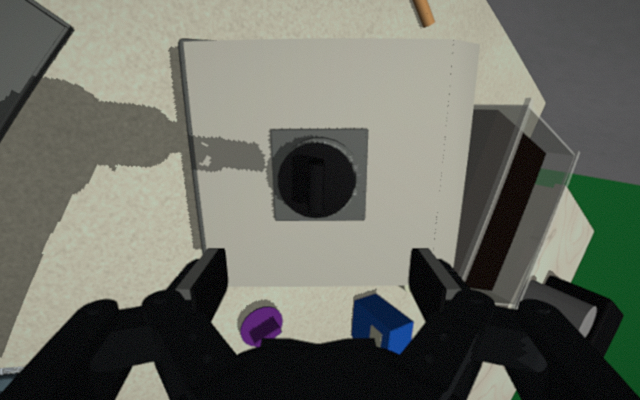

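The wrist view shows the bar upright in the image at (316,180), on the black cap within the grey plate. The fingers straddle it left and right, as wanted.

```bash
python3 - <<'E'
from h import *
from plant import r
s=r.get_state();p,R=s["tool_pos"],s["tool_rot"]
T=cen+ux*-.014+uy*.001+n*.031;print(T, R.T@(T-p)/.025)
R1=RG@Ro.from_rotvec([0,0,np.radians(1.6)]).as_matrix()
rows(p,R,T,R1,6)
E
```

```text
[ 0.4861 -0.1291  0.1897] [0.1529 0.0079 3.9609]
6
[0.03, 0.0, 0.66, 0.0, 0.01, 0.04]
[0.02, 0.0, 0.66, 0.0, 0.01, 0.04]
[0.02, 0.0, 0.66, 0.0, 0.01, 0.04]
[0.02, 0.0, 0.66, 0.0, 0.01, 0.04]
[0.02, 0.0, 0.66, 0.0, 0.01, 0.04]
[0.02, 0.0, 0.66, 0.0, 0.01, 0.04]
```

arm_command:
  deltas:
    - [0.03,0,0.66,0,0.01,0.04]
    - [0.02,0,0.66,0,0.01,0.04]
    - [0.02,0,0.66,0,0.01,0.04]
    - [0.02,0,0.66,0,0.01,0.04]

```text
time_s: 3.32
tool_pos: [0.4766, -0.1145, 0.2184]
tool_rot: [[0.859, 0.441, 0.261], [0.513, -0.747, -0.423], [0.009, 0.497, -0.868]]
force: [0.0, 0.1, 0.0]
gripper_width: 0.0853
gripper_force: 0.0
```

arm_command:
  deltas:
    - [0.02,0,0.5,0,0.01,0.04]
    - [0.02,0,0.5,0,0.01,0.04]
    - [0,0,0.32,0,0,0]
    - [0,0,0,0,0,0]

```text
time_s: 3.65
tool_pos: [0.4849, -0.1282, 0.1887]
tool_rot: [[0.863, 0.434, 0.26], [0.506, -0.752, -0.422], [0.012, 0.496, -0.868]]
force: [-0.3, 0.6, 0.3]
gripper_width: 0.0854
gripper_force: 0.0
```

arm_command:
  deltas:
    - [0,0,0,0,0,0]
    - [0,0,0,0,0,0]
    - [0,0,0,0,0,0]
    - [0,0,0,0,0,0]
    - [0,0,0,0,0,0]
  hand: -1

```text
time_s: 4.07
tool_pos: [0.4867, -0.1284, 0.1912]
tool_rot: [[0.863, 0.431, 0.264], [0.505, -0.752, -0.423], [0.016, 0.498, -0.867]]
force: [0.9, -0.1, -0.1]
gripper_width: 0.0257
gripper_force: 0.0
```

arm_command:
  deltas:
    - [0,0,0,0,0,0]
    - [0,0,0,0,0,0]
    - [0,0,0,0,0,0]

```text
time_s: 4.32
tool_pos: [0.4863, -0.1286, 0.1906]
tool_rot: [[0.863, 0.432, 0.263], [0.505, -0.752, -0.423], [0.015, 0.498, -0.867]]
force: [-0.5, -0.1, 0.7]
gripper_width: -0.0
gripper_force: 0.0
```

The fingers shut to zero width, so they missed the bar. I'll look before doing anything else.

```bash
python3 - <<'E'
from h import *
from plant import r
c=r.camera("wrist");pickle.dump(c,open("w2.pkl","wb"));cv2.imwrite("pics/w2.png",c["frame"][:,:,::-1])
d=r.camera("side");pickle.dump(d,open("s2.pkl","wb"))
cv2.imwrite("pics/s2.png",cv2.resize(d["frame"][130:260,190:370,::-1],None,fx=4,fy=4,interpolation=cv2.INTER_CUBIC))
s=r.get_state();print(s["gripper_width"],s["gripper_force"],s["force"],s["tool_pos"],(s["tool_pos"]-cen)@np.c_[ux,uy,n])
E
```

```text
0.00010001278643741959 0.0 [ 0.1161 -0.5715 -0.3193] [ 0.4863 -0.1286  0.1905] [-0.0139  0.0014  0.0319]
```

View pics/w2.png

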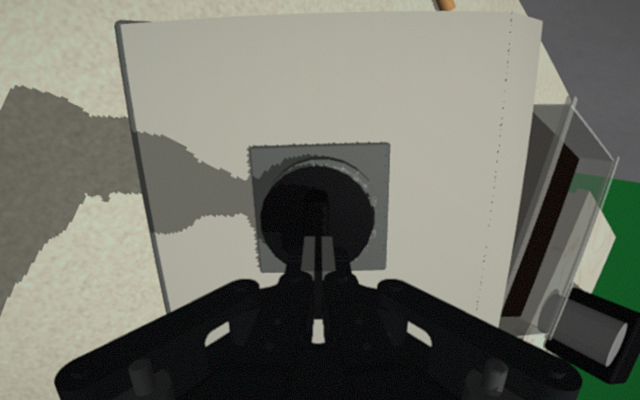

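View pics/s2.png

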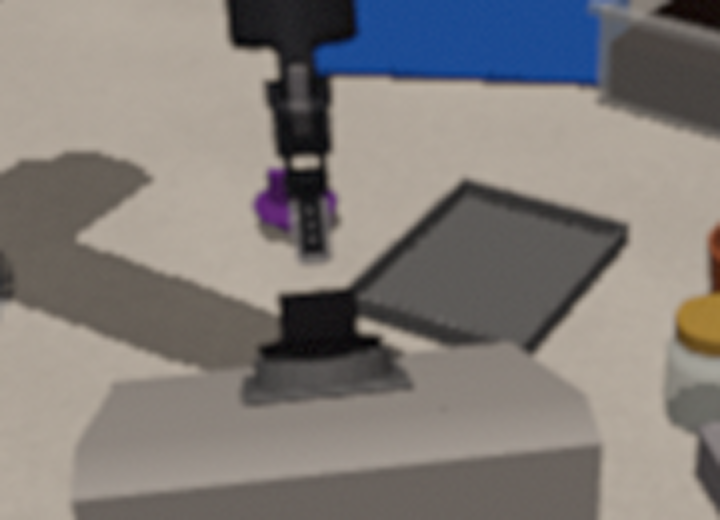

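Wrist view: the shut finger tips, at about (316,240), stop short of the bar, whose top is near (318,195). The side crop agrees, with the tip at (313,255) and the bar top at (318,292). The fingers are above the bar, so I'll measure where the tips really are.

```bash
python3 - <<'E'
from h import *
from plant import r
s=r.get_state();p,R=s["tool_pos"],s["tool_rot"]
M=np.c_[ux,uy,n]
d=pickle.load(open("s2.pkl","rb"));P=pts(d)
for v in range(188,204):
    u=268; print(v,d["frame"][v,u],"world",P[v,u],"tool",R.T@(P[v,u]-p),"L",(P[v,u]-cen)@M)
c=pickle.load(open("w2.pkl","rb"));P=pts(c)
for v in (196,210,225,240,250,260,280):
    for u in (308,318,326): print(v,u,c["frame"][v,u],"tool",R.T@(P[v,u]-p),"L",(P[v,u]-cen)@M)
print("wrist cam in tool",R.T@(-c["R"].T@c["t"]-p)); print(c["R"]@R)
E
```

```text
188 [40 40 40] world [ 0.4781 -0.1134  0.2472] tool [ 0.0015  0.0132 -0.0577] L [-0.0008  0.0024  0.0897]
189 [54 51 52] world [ 0.4781 -0.1138  0.2448] tool [ 0.0012  0.0123 -0.0554] L [-0.0017  0.0023  0.0874]
190 [52 49 51] world [ 0.4771 -0.1124  0.2409] tool [ 0.001   0.0089 -0.053 ] L [-0.0051  0.0021  0.0849]
191 [28 27 28] world [ 0.4781 -0.1144  0.2396] tool [ 0.0008  0.0102 -0.0507] L [-0.0038  0.0019  0.0827]
192 [31 28 29] world [ 0.4792 -0.1167  0.2385] tool [ 0.0006  0.0118 -0.0485] L [-0.0022  0.0016  0.0805]
193 [71 67 67] world [ 0.4804 -0.1192  0.2376] tool [ 0.0004  0.0138 -0.0464] L [-0.0002  0.0014  0.0783]
194 [102  98  96] world [ 0.4787 -0.1166  0.2329] tool [ 0.0002  0.0088 -0.0438] L [-0.0052  0.0013  0.0757]
195 [123 117 112] world [ 0.4773 -0.1145  0.2285] tool [-0.      0.0044 -0.0412] L [-0.0097  0.0012  0.0732]
196 [154 145 136] world [ 0.4782 -0.1162  0.227 ] tool [-0.0002  0.0053 -0.039 ] L [-0.0087  0.001   0.0709]
197 [173 163 152] world [0.312  0.1755 0.0011] tool [ 0.0002 -0.3983 -0.01  ] L [-0.412   0.0126  0.0409]
198 [176 166 154] world [ 0.312
[... 1665 characters left out ...]
99] L [-0.0127  0.0112  0.0918]
250 326 [60 61 59] tool [ 0.0104  0.0046 -0.0609] L [-0.0092  0.0116  0.0928]
260 308 [58 58 56] tool [ 0.0098 -0.0029 -0.069 ] L [-0.0168  0.0112  0.101 ]
260 318 [5 3 2] tool [ 0.0106  0.0012 -0.0706] L [-0.0127  0.0119  0.1026]
260 326 [58 61 58] tool [ 0.0097  0.0044 -0.0688] L [-0.0094  0.0109  0.1007]
280 308 [16 14 19] tool [ 0.011  -0.0024 -0.0865] L [-0.0162  0.0123  0.1184]
280 318 [17 16 17] tool [ 0.0056  0.0011 -0.0775] L [-0.0128  0.0069  0.1095]
280 326 [ 8 10 11] tool [ 0.0112  0.004  -0.0868] L [-0.0099  0.0123  0.1188]
wrist cam in tool [ 0.0689  0.0011 -0.1832]
[[-0.0005  1.      0.0004]
 [-0.9613 -0.0003 -0.2754]
 [-0.2754 -0.0005  0.9613]]
```

```bash
python3 - <<'E'
from h import *
from plant import r
s=r.get_state();p,R=s["tool_pos"],s["tool_rot"]
c=pickle.load(open("w2.pkl","rb"));P=pts(c)
X=(P-p)@R
for v in range(226,240,1): print(v,X[v,309],X[v,326],c["frame"][v,309,0])
b=X[190:240,290:345].reshape(-1,3);b=b[(b[:,2]>-.03)&(b[:,2]<-.022)]
print(len(b),b.min(0),b.max(0),np.median(b[:,2]),cv2.minAreaRect(b[:,:2].astype(np.float32)))
g=X[200:300,250:400].reshape(-1,3);g=g[(g[:,2]<-.034)&(g[:,2]>-.06)];print("finger",np.nanmin(g,0),np.nanmax(g,0))
E
```

```text
226 [ 0.008  -0.0037 -0.026 ] [ 0.0078  0.0055 -0.0255] 10
227 [ 0.0073 -0.0037 -0.0259] [ 0.0068  0.0056 -0.0245] 7
228 [ 0.0063 -0.0038 -0.0248] [ 0.0065  0.0055 -0.0253] 10
229 [ 0.006  -0.0038 -0.0256] [ 0.0056  0.0056 -0.0245] 13
230 [ 0.0054 -0.0038 -0.0255] [ 0.0053  0.0055 -0.0251] 8
231 [ 0.0049 -0.0038 -0.0256] [ 0.0049  0.0055 -0.0256] 10
232 [ 0.0041 -0.0038 -0.0251] [ 0.0043  0.0055 -0.0257] 17
233 [ 0.0033 -0.0038 -0.0247] [ 0.0033  0.0056 -0.0246] 11
234 [ 0.0028 -0.0038 -0.0249] [ 0.0028  0.0056 -0.0249] 7
235 [ 0.0027 -0.0038 -0.026 ] [ 0.0018  0.0056 -0.0239] 17
236 [ 0.01   -0.0032 -0.0447] [ 0.0097  0.005  -0.0439] 41
237 [ 0.0101 -0.0032 -0.046 ] [ 0.0102  0.005  -0.0462] 54
238 [ 0.01   -0.0031 -0.047 ] [ 0.01    0.005  -0.0471] 63
239 [ 0.0099 -0.0031 -0.048 ] [ 0.0104  0.0049 -0.0492] 59
893 [ 0.0011 -0.0072 -0.0275] [ 0.0218  0.0068 -0.022 ] -0.02510085858622713 ((0.011468143202364445, -9.164353832602501e-05), (0.020600220188498497, 0.014036224223673344), 0.8455932140350342)
finger [ 0.0052 -0.0127 -0.06  ] [ 0.0109  0.0146 -0.043 ]
```

The shut tips really sit about 41 mm behind the reported TCP. Side depth gives -39 mm, wrist depth -44 mm. The bar top is at tool z -25 mm and the flange at +5 mm. So I'll open the fingers, advance 40 mm, leaving the tips about 6 mm clear of the flange, and close.

arm_command:
  deltas:
    - [0,0,0,0,0,0]
    - [0,0,0,0,0,0]
    - [0,0,0,0,0,0]
    - [0,0,0,0,0,0]
    - [0,0,0,0,0,0]
  hand: 1

```text
time_s: 4.83
tool_pos: [0.4863, -0.1286, 0.1905]
tool_rot: [[0.863, 0.431, 0.262], [0.505, -0.753, -0.423], [0.015, 0.498, -0.867]]
force: [-0.3, -0.8, -0.6]
gripper_width: 0.0605
gripper_force: 0.0
```

arm_command:
  deltas:
    - [0,0,0,0,0,0]
    - [0,0,0,0,0,0]
    - [0,0,0.4,0,0,0]
    - [0,0,0.4,0,0,0]
    - [0,0,0.4,0,0,0]

```text
time_s: 5.25
tool_pos: [0.4945, -0.1414, 0.1645]
tool_rot: [[0.863, 0.431, 0.263], [0.505, -0.752, -0.423], [0.016, 0.498, -0.867]]
force: [0.0, 0.0, -0.9]
gripper_width: 0.0853
gripper_force: 0.0
```

arm_command:
  deltas:
    - [0,0,0.4,0,0,0]
    - [0,0,0,0,0,0]
    - [0,0,0,0,0,0]

```text
time_s: 5.5
tool_pos: [0.4962, -0.1456, 0.1553]
tool_rot: [[0.863, 0.432, 0.261], [0.504, -0.753, -0.423], [0.014, 0.497, -0.868]]
force: [-0.2, 0.0, 0.0]
gripper_width: 0.0855
gripper_force: 0.0
```

arm_command:
  deltas:
    - [0,0,0,0,0,0]
    - [0,0,0,0,0,0]
    - [0,0,0,0,0,0]
    - [0,0,0,0,0,0]
    - [0,0,0,0,0,0]
  hand: -1

```text
time_s: 5.92
tool_pos: [0.497, -0.1454, 0.1563]
tool_rot: [[0.863, 0.431, 0.263], [0.505, -0.752, -0.423], [0.016, 0.498, -0.867]]
force: [-1.1, 0.4, -0.5]
gripper_width: 0.0255
gripper_force: 0.0
```

arm_command:
  deltas:
    - [0,0,0,0,0,0]
    - [0,0,0,0,0,0]
    - [0,0,0,0,0,0]

```text
time_s: 6.17
tool_pos: [0.4969, -0.1453, 0.1561]
tool_rot: [[0.863, 0.432, 0.263], [0.505, -0.752, -0.423], [0.015, 0.498, -0.867]]
force: [-1.9, 2.1, 2.8]
gripper_width: 0.0127
gripper_force: 58.6
```

Gripped, with about 59 N on the bar. Now turning anticlockwise, which is negative about tool z.

arm_command:
  deltas:
    - [0,0,0,0,0,-0.4]
    - [0,0,0,0,0,-0.8]
    - [0,0,0,0,0,-0.8]
    - [0,0,0,0,0,-0.8]
    - [0,0,0,0,0,-0.8]

```text
time_s: 6.58
tool_pos: [0.4966, -0.1458, 0.1562]
tool_rot: [[0.641, 0.721, 0.262], [0.748, -0.511, -0.424], [-0.172, 0.468, -0.867]]
force: [-2.0, 1.6, 2.8]
gripper_width: 0.0129
gripper_force: 58.8
```

```bash
cat > ck.py <<'E'
from h import *
from plant import r
s=r.get_state();R=s["tool_rot"];M=np.c_[ux,uy,n]
a=R[:,0]@M
print("turn",round(float(np.degrees(np.arctan2(a[1],a[0])))-90,2)%360,"tilt z",np.degrees(np.arccos(-R[:,2]@n)),"F",s["force"]@M,"T",s["torque"]@M,"L",(s["tool_pos"]-cen)@M,"j",s["joints"],"g",s["gripper_width"],s["gripper_force"],s["time_s"])
E
python3 ck.py
```

```text
turn 20.26 tilt z 0.20462636798518719 F [-0.714  -0.8578  3.6438] T [-0.3104  0.4095 -0.0772] L [-0.0135  0.0012 -0.0078] j [-0.1505 -0.0016 -0.6348  0.5811 -0.3895  2.014 ] g 0.012947836983734152 58.77820909023285 6.5833
```

arm_command:
  deltas:
    - [0,0,0,0,0,-0.8]
    - [0,0,0,0,0,-0.8]
    - [0,0,0,0,0,-0.8]
    - [0,0,0,0,0,-0.8]

```text
time_s: 6.92
tool_pos: [0.4967, -0.1457, 0.1562]
tool_rot: [[0.368, 0.892, 0.262], [0.875, -0.236, -0.424], [-0.316, 0.385, -0.867]]
force: [-2.7, 1.8, 3.3]
gripper_width: 0.0125
gripper_force: 58.8
```

arm_command:
  deltas:
    - [0,0,0,0,0,-0.8]
    - [0,0,0,0,0,-0.8]
    - [0,0,0,0,0,-0.8]
    - [0,0,0,0,0,-0.4]

```text
time_s: 7.25
tool_pos: [0.4967, -0.1457, 0.1562]
tool_rot: [[0.095, 0.96, 0.262], [0.905, 0.026, -0.424], [-0.414, 0.278, -0.867]]
force: [-1.6, 1.2, 3.6]
gripper_width: 0.0132
gripper_force: 58.8
```

```bash
python3 ck.py
```

```text
turn 56.22 tilt z 0.20511518131489673 F [ 0.19   -0.6958  4.0813] T [-0.2641  0.4521 -0.0185] L [-0.0135  0.0013 -0.0078] j [-0.1505 -0.0015 -0.6347  0.5809 -0.3893  1.3863] g 0.013167990027164437 58.78876268863678 7.25
```

arm_command:
  deltas:
    - [0,0,0,0,0,-0.25]
    - [0,0,0,0,0,-0.25]
    - [0,0,0,0,0,-0.25]
    - [0,0,0,0,0,-0.25]

```text
time_s: 7.58
tool_pos: [0.4967, -0.1458, 0.1562]
tool_rot: [[-0.004, 0.965, 0.262], [0.898, 0.119, -0.424], [-0.44, 0.234, -0.867]]
force: [-2.4, 0.7, 3.1]
gripper_width: 0.0132
gripper_force: 58.8
```

arm_command:
  deltas:
    - [0,0,0,0,0,-0.15]
    - [0,0,0,0,0,-0.15]
    - [0,0,0,0,0,-0.15]
    - [0,0,0,0,0,-0.15]

```text
time_s: 7.92
tool_pos: [0.4969, -0.1456, 0.1562]
tool_rot: [[-0.064, 0.963, 0.263], [0.889, 0.175, -0.423], [-0.454, 0.206, -0.867]]
force: [-4.1, 2.7, 5.5]
gripper_width: 0.0131
gripper_force: 59.0
```

```bash
python3 ck.py
```

```text
turn 65.69 tilt z 0.20839056682116286 F [-1.1729 -2.1248  6.945 ] T [-0.3507  0.3568 -0.0704] L [-0.0135  0.0015 -0.0078] j [-0.1505 -0.0015 -0.6347  0.5807 -0.389   1.2209] g 0.013053475001812764 59.04252111911774 7.9167
```

arm_command:
  deltas:
    - [0,0,0,0,0,-0.15]
    - [0,0,0,0,0,-0.15]
    - [0,0,0,0,0,-0.15]
    - [0,0,0,0,0,-0.15]
    - [0,0,0,0,0,-0.15]

```text
time_s: 8.33
tool_pos: [0.497, -0.1456, 0.1562]
tool_rot: [[-0.14, 0.955, 0.263], [0.872, 0.244, -0.423], [-0.468, 0.17, -0.867]]
force: [-2.7, 2.3, 4.3]
gripper_width: 0.0129
gripper_force: 59.1
```

```bash
python3 ck.py
```

```text
turn 70.19 tilt z 0.21194938966231758 F [-0.83   -1.084   5.4085] T [-0.3098  0.4181 -0.0559] L [-0.0135  0.0017 -0.0079] j [-0.1505 -0.0014 -0.6346  0.5806 -0.3888  1.1423] g 0.012931024985204409 59.09712195396423 8.3333
```

arm_command:
  deltas:
    - [0,0,0,0,0,-0.15]
    - [0,0,0,0,0,-0.15]
    - [0,0,0,0,0,-0.15]
    - [0,0,0,0,0,-0.15]
    - [0,0,0,0,0,-0.15]

```text
time_s: 8.75
tool_pos: [0.4971, -0.1456, 0.1562]
tool_rot: [[-0.214, 0.941, 0.263], [0.851, 0.312, -0.423], [-0.48, 0.133, -0.867]]
force: [-2.5, 1.4, 5.8]
gripper_width: 0.0132
gripper_force: 59.1
```

```bash
python3 ck.py
```

```text
turn 74.69 tilt z 0.21671568028630475 F [ 0.6507 -1.4107  6.3189] T [-0.311   0.3606 -0.1285] L [-0.0135  0.0017 -0.0078] j [-0.1504 -0.0014 -0.6345  0.5805 -0.3888  1.0637] g 0.013179728244796473 59.094634652137756 8.75
```

arm_command:
  deltas:
    - [0,0,0,0,0,-0.15]
    - [0,0,0,0,0,-0.15]
    - [0,0,0,0,0,-0.15]
    - [0,0,0,0,0,-0.15]
    - [0,0,0,0,0,-0.15]

```text
time_s: 9.17
tool_pos: [0.4971, -0.1456, 0.1562]
tool_rot: [[-0.287, 0.921, 0.263], [0.824, 0.378, -0.423], [-0.489, 0.095, -0.867]]
force: [-3.2, 1.7, 4.9]
gripper_width: 0.0129
gripper_force: 59.1
```

```bash
python3 ck.py
```

```text
turn 79.19 tilt z 0.21565850629541466 F [-0.2293 -1.8016  5.8284] T [-0.269   0.2827 -0.058 ] L [-0.0134  0.0017 -0.0079] j [-0.1505 -0.0013 -0.6345  0.5805 -0.3888  0.9852] g 0.012931942735061779 59.087759256362915 9.1667
```

arm_command:
  deltas:
    - [0,0,0,0,0,-0.15]
    - [0,0,0,0,0,-0.15]
    - [0,0,0,0,0,-0.15]
    - [0,0,0,0,0,-0.15]
    - [0,0,0,0,0,-0.15]

```text
time_s: 9.58
tool_pos: [0.4971, -0.1456, 0.1562]
tool_rot: [[-0.359, 0.896, 0.263], [0.791, 0.441, -0.423], [-0.495, 0.056, -0.867]]
force: [-3.1, 1.6, 5.0]
gripper_width: 0.0133
gripper_force: 59.1
```

```bash
python3 ck.py
```

```text
turn 83.69 tilt z 0.21878666953448123 F [-0.1052 -1.8318  5.8377] T [-0.275   0.3006 -0.03  ] L [-0.0134  0.0017 -0.0079] j [-0.1505 -0.0013 -0.6345  0.5805 -0.3887  0.9066] g 0.013256480118780745 59.08213555812836 9.5833
```

arm_command:
  deltas:
    - [0,0,0,0,0,-0.15]
    - [0,0,0,0,0,-0.15]
    - [0,0,0,0,0,-0.15]
    - [0,0,0,0,0,-0.15]
    - [0,0,0,0,0,-0.15]

```text
time_s: 10.0
tool_pos: [0.4971, -0.1456, 0.1563]
tool_rot: [[-0.428, 0.865, 0.263], [0.754, 0.502, -0.423], [-0.498, 0.017, -0.867]]
force: [-2.0, 2.2, 5.6]
gripper_width: 0.0131
gripper_force: 59.1
```

```bash
python3 ck.py
```

```text
turn 88.19 tilt z 0.2237508563033517 F [ 0.2468 -0.5962  6.3072] T [-0.2874  0.2592 -0.0318] L [-0.0134  0.0018 -0.0079] j [-0.1505 -0.0013 -0.6345  0.5804 -0.3888  0.828 ] g 0.013060337192590492 59.06749606132507 10.0
```

arm_command:
  deltas:
    - [0,0,0,0,0,-0.15]
    - [0,0,0,0,0,-0.15]
    - [0,0,0,0,0,-0.15]
    - [0,0,0,0,0,-0.15]
    - [0,0,0,0,0,-0.15]

```text
time_s: 10.42
tool_pos: [0.4967, -0.1461, 0.1564]
tool_rot: [[-0.494, 0.829, 0.262], [0.713, 0.558, -0.425], [-0.498, -0.023, -0.867]]
force: [-5.7, 1.2, 7.4]
gripper_width: 0.0132
gripper_force: 59.5
```

```bash
python3 ck.py
```

```text
turn 92.66000000000003 tilt z 0.2329184434270213 F [ 0.155  -4.1925  8.4436] T [-0.702   0.2464 -0.4831] L [-0.0132  0.0011 -0.0078] j [-0.1507 -0.0015 -0.6346  0.581  -0.3901  0.7501] g 0.013241354160488893 59.52916502952576 10.4167
```

arm_command:
  deltas:
    - [0,0,0,0,0,-0.1]
    - [0,0,0,0,0,-0.1]

```text
time_s: 10.58
tool_pos: [0.4966, -0.1461, 0.1563]
tool_rot: [[-0.509, 0.82, 0.262], [0.702, 0.572, -0.424], [-0.498, -0.032, -0.867]]
force: [-5.7, 1.5, 7.0]
gripper_width: 0.0126
gripper_force: 61.5
```

```bash
python3 ck.py
```

```text
turn 93.74000000000001 tilt z 0.22237088146952178 F [-0.2869 -4.0275  8.1767] T [-0.6979  0.4006 -1.0818] L [-0.0132  0.001  -0.0079] j [-0.1509 -0.0016 -0.6347  0.581  -0.3899  0.7311] g 0.012602318815943887 61.493194699287415 10.5833
```

The stop is felt: -1.08 N m, under the 2.5 limit, with first contact near 92°. Backing off about 3.7° to centre the lugs in the slots, then starting the lift.

arm_command:
  deltas:
    - [0,0,0,0,0,0.2]
    - [0,0,0,0,0,0.22]
    - [0,0,0,0,0,0.2]
    - [0,0,0,0,0,0]

```text
time_s: 10.92
tool_pos: [0.4971, -0.1455, 0.1562]
tool_rot: [[-0.456, 0.85, 0.263], [0.737, 0.527, -0.423], [-0.498, 0.001, -0.867]]
force: [-2.4, 1.7, 5.6]
gripper_width: 0.0129
gripper_force: 59.1
```

arm_command:
  deltas:
    - [0,0,-0.1,0,0,0]
    - [0,0,-0.1,0,0,0]

```text
time_s: 11.08
tool_pos: [0.4948, -0.143, 0.1593]
tool_rot: [[-0.458, 0.85, 0.261], [0.738, 0.527, -0.422], [-0.496, -0.001, -0.868]]
force: [0.6, -0.7, -0.1]
gripper_width: 0.0126
gripper_force: 58.4
```

```bash
python3 ck.py
```

```text
turn 90.17000000000002 tilt z 0.07603780542251398 F [ 0.7749  0.094  -0.5271] T [ 0.0051  0.5062 -0.0086] L [-0.0148  0.0011 -0.0035] j [-0.1457 -0.0069 -0.6295  0.5954 -0.3895  0.7993] g 0.01261547856892562 58.418163657188416 11.0833
```

arm_command:
  deltas:
    - [0,0,-0.12,0,0,0]
    - [0,0,-0.12,0,0,0]

```text
time_s: 11.25
tool_pos: [0.4935, -0.1406, 0.165]
tool_rot: [[-0.457, 0.85, 0.262], [0.737, 0.527, -0.423], [-0.497, -0.0, -0.868]]
force: [-0.3, -0.8, -0.6]
gripper_width: 0.0126
gripper_force: 58.4
```

```bash
python3 ck.py
```

```text
turn 90.14999999999998 tilt z 0.11595105727058161 F [ 0.119  -0.6332 -0.8059] T [-0.021   0.44    0.0145] L [-0.0144  0.0013  0.0029] j [-0.1398 -0.0147 -0.6213  0.6131 -0.3919  0.8055] g 0.012608944957553771 58.41814041137695 11.25
```

arm_command:
  deltas:
    - [0,0,-0.3,0,0,0]
    - [0,0,-0.4,0,0,0]
    - [0,0,-0.6,0,0,0]
    - [0,0,-0.8,0,0,0]
    - [0,0,-1,0,0,0]

```text
time_s: 11.67
tool_pos: [0.4723, -0.1077, 0.2325]
tool_rot: [[-0.457, 0.85, 0.26], [0.738, 0.526, -0.423], [-0.497, -0.001, -0.868]]
force: [1.2, 0.3, -1.2]
gripper_width: 0.0129
gripper_force: 58.5
```

arm_command:
  deltas:
    - [0,0,-1,0,0,0]
    - [0,0,0,0,0,0]

```text
time_s: 11.83
tool_pos: [0.4688, -0.0963, 0.2596]
tool_rot: [[-0.455, 0.849, 0.269], [0.736, 0.528, -0.423], [-0.501, 0.006, -0.865]]
force: [0.7, -0.0, 0.2]
gripper_width: 0.0131
gripper_force: 58.5
```

```bash
python3 ck.py; python3 - <<'E'
from h import *
from plant import r
s=r.get_state();p,R=s["tool_pos"],s["tool_rot"]
w=r.camera("wrist");d=r.camera("side");pickle.dump(w,open("w3.pkl","wb"));pickle.dump(d,open("s3.pkl","wb"))
a=cv2.resize(d["frame"][110:250,190:370,::-1],(560,436),interpolation=cv2.INTER_CUBIC);b=w["frame"][100:380,200:440,::-1]
cv2.imwrite("pics/m3.png",np.hstack([a,np.pad(b,((0,156),(0,0),(0,0)))]))
X=(pts(d)-p)@R;f=d["frame"].max(2)
k=(np.hypot(X[...,0],X[...,1])<.045)&(f<110);z=X[k]
print("z hist tool",np.histogram(z[:,2],bins=np.arange(-.1,.06,.005)))
X=(pts(w)-p)@R;k=(np.hypot(X[...,0],X[...,1])<.045)&(X[...,2]>-.02)
z=X[k];print(np.histogram(z[:,2],bins=np.arange(-.02,.14,.005)))
print(r.get_state()["time_s"])
E
```

```text
turn 90.04000000000002 tilt z 0.5829144561328834 F [0.4744 0.6245 0.0074] T [0.0523 0.4538 0.0664] L [-0.0115  0.0035  0.1101] j [-0.0309 -0.1125 -0.4556  0.9122 -0.4271  0.9159] g 0.013077977151499389 58.536205887794495 11.8333
z hist tool (array([41, 49, 58, 53, 26, 21, 18, 20, 26, 28, 26, 21, 16, 28, 48, 35, 34,
       28,  0,  0,  0,  0,  0,  0,  0,  0,  0,  0,  0,  0,  0]), array([-0.1  , -0.095, -0.09 , -0.085, -0.08 , -0.075, -0.07 , -0.065,
       -0.06 , -0.055, -0.05 , -0.045, -0.04 , -0.035, -0.03 , -0.025,
       -0.02 , -0.015, -0.01 , -0.005,  0.   ,  0.005,  0.01 ,  0.015,
        0.02 ,  0.025,  0.03 ,  0.035,  0.04 ,  0.045,  0.05 ,  0.055]))
(array([   0,    0,    0,    0,    0,    0,    0,    0,    0,    0,    0,
          0,    0,    0,    0,    0,    0,    0,    0,    0,    0, 1371,
        612,   46, 1529,   75,    2,    0,    0,    0,    0]), array([-0.02 , -0.015, -0.01 , -0.005,  0.   ,  0.005,  0.01 ,  0.015,
        0.02 ,  0.025,  0.03 ,  0.035,  0.04 ,  0.045,  0.05 ,  0.055,
        0.06 ,  0.065,  0.07 ,  0.075,  0.08 ,  0.085,  0.09 ,  0.095,
        0.1  ,  0.105,  0.11 ,  0.115,  0.12 ,  0.125,  0.13 ,  0.135]))
11.9333
```

View pics/m3.png

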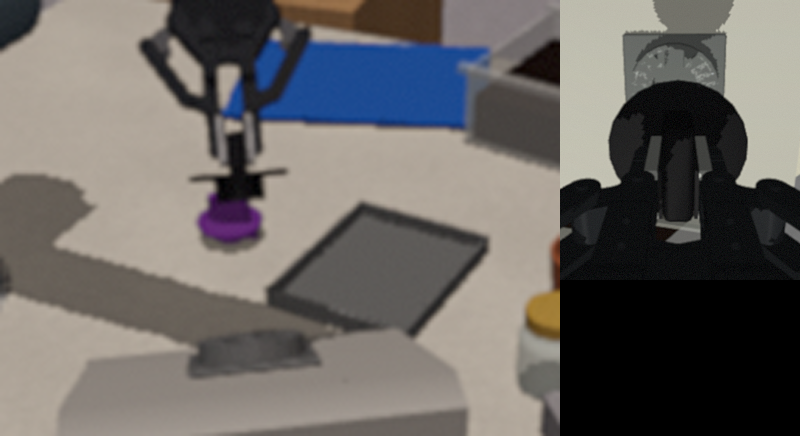

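The cap is out of the collar and held upright between the fingers. Side crop: flange at (238,178), empty collar at (255,350), tray at (380,265). Planning the carry to the tray.

```bash
python3 - <<'E'
from h import *
from plant import r
s=r.get_state();p,R=s["tool_pos"],s["tool_rot"]
z=R[:,2];ax=np.cross(z,[0,0,-1]);th=np.arctan2(np.linalg.norm(ax),-z[2]);R1=Ro.from_rotvec(ax/np.linalg.norm(ax)*th).as_matrix()@R
print(p,R1)
a=rows(p,R,[.449,.221,.09],R1,16); print(play(p,R,a))
E
```

```text
[ 0.4679 -0.097   0.2556] [[-0.527   0.8499  0.    ]
 [ 0.8499  0.527  -0.    ]
 [-0.     -0.     -1.    ]]
16
[0.81, 0.38, 0.01, 0.0, 0.31, 0.0]
[0.81, 0.38, 0.04, 0.0, 0.31, 0.0]
[0.81, 0.38, 0.06, 0.0, 0.31, 0.0]
[0.81, 0.38, 0.09, 0.0, 0.31, 0.0]
[0.81, 0.38, 0.12, 0.0, 0.31, 0.0]
[0.8, 0.38, 0.14, 0.0, 0.31, 0.0]
[0.8, 0.38, 0.17, 0.0, 0.31, 0.0]
[0.79, 0.38, 0.19, 0.0, 0.31, 0.0]
[0.78, 0.38, 0.22, 0.0, 0.31, 0.0]
[0.78, 0.38, 0.24, 0.0, 0.31, 0.0]
[0.77, 0.38, 0.27, 0.0, 0.31, 0.0]
[0.76, 0.38, 0.29, 0.0, 0.31, 0.0]
[0.75, 0.38, 0.32, 0.0, 0.31, 0.0]
[0.74, 0.38, 0.34, 0.0, 0.31, 0.0]
[0.73, 0.38, 0.37, 0.0, 0.31, 0.0]
[0.71, 0.38, 0.39, 0.0, 0.31, 0.0]
(array([0.4496, 0.2214, 0.0901]), array([[-0.5276,  0.8495,  0.004 ],
       [ 0.8495,  0.5276, -0.0012],
       [-0.0031,  0.0028, -1.    ]]))
```

arm_command:
  deltas:
    - [0.81,0.38,0.01,0,0.31,0]
    - [0.81,0.38,0.04,0,0.31,0]
    - [0.81,0.38,0.06,0,0.31,0]
    - [0.81,0.38,0.09,0,0.31,0]
    - [0.81,0.38,0.12,0,0.31,0]

```text
time_s: 12.35
tool_pos: [0.4604, 0.0024, 0.2005]
tool_rot: [[-0.494, 0.85, 0.182], [0.797, 0.526, -0.297], [-0.349, -0.002, -0.937]]
force: [0.3, -0.4, -0.9]
gripper_width: 0.0134
gripper_force: 58.5
```

arm_command:
  deltas:
    - [0.8,0.38,0.14,0,0.31,0]
    - [0.8,0.38,0.17,0,0.31,0]
    - [0.79,0.38,0.19,0,0.31,0]
    - [0.78,0.38,0.22,0,0.31,0]
    - [0.78,0.38,0.24,0,0.31,0]

```text
time_s: 12.77
tool_pos: [0.4547, 0.1018, 0.1489]
tool_rot: [[-0.517, 0.85, 0.1], [0.834, 0.526, -0.165], [-0.193, -0.002, -0.981]]
force: [0.6, -0.6, -1.2]
gripper_width: 0.013
gripper_force: 58.5
```

arm_command:
  deltas:
    - [0.77,0.38,0.27,0,0.31,0]
    - [0.76,0.38,0.29,0,0.31,0]
    - [0.75,0.38,0.32,0,0.31,0]
    - [0.74,0.38,0.34,0,0.31,0]
    - [0.73,0.38,0.37,0,0.31,0]

```text
time_s: 13.18
tool_pos: [0.4489, 0.2013, 0.0972]
tool_rot: [[-0.526, 0.85, 0.015], [0.85, 0.526, -0.028], [-0.032, -0.002, -0.999]]
force: [1.0, -1.0, -1.0]
gripper_width: 0.013
gripper_force: 58.5
```

arm_command:
  deltas:
    - [0.71,0.38,0.39,0,0.31,0]
    - [0,0,0,0,0,0]
    - [0,0,0,0,0,0]
    - [0,0,0,0,0,0]

```text
time_s: 13.52
tool_pos: [0.4482, 0.22, 0.0883]
tool_rot: [[-0.526, 0.85, 0.0], [0.85, 0.526, -0.003], [-0.002, -0.001, -1.0]]
force: [0.1, 0.4, -1.0]
gripper_width: 0.013
gripper_force: 58.6
```

```bash
python3 - <<'E'
from h import *
from plant import r
s=r.get_state();p,R=s["tool_pos"],s["tool_rot"];print(p,R,s["joints"],s["force"])
d=r.camera("side");w=r.camera("top");pickle.dump(d,open("s4.pkl","wb"))
a=cv2.resize(d["frame"][90:250,230:410,::-1],(540,480),interpolation=cv2.INTER_CUBIC)
cv2.imwrite("pics/s4.png",a)
P=pts(d);f=d["frame"].max(2)
X=P-p;k=(np.hypot(X[...,0],X[...,1])<.045)&(P[...,2]>.04)&(P[...,2]<.2)
print(np.histogram(P[k][:,2],bins=np.arange(.05,.2,.005)), np.sort(P[k][:,2])[:6])
g=P[k]; fl=g[(g[:,2]>.117)&(g[:,2]<.127)]; m=fl.mean(0); print("flange",m,len(fl))
t=P[150:240,270:360].reshape(-1,3);t=t[(abs(t[:,2]-.004)<.004)&(np.hypot(*(t[:,:2]-[.449,.221]).T)<.07)];print("floor",np.median(t[:,2]),len(t))
E
```

```text
[0.4482 0.22   0.0883] [[-0.5264  0.8503  0.0003]
 [ 0.8503  0.5264 -0.0027]
 [-0.0024 -0.0012 -1.    ]] [ 0.331   0.2848 -0.3275  0.9591 -0.0026  1.3475] [ 0.0727  0.3588 -1.0335]
(array([  0,   0,   0,   0,   0,   0,   0,   0,   0,   0,  14,  12,   0,
        34, 134,   9,  16,  17,  18,  24,  36,  13,  18,  14,  25,  36,
        49,  35,  22,  27]), array([0.05 , 0.055, 0.06 , 0.065, 0.07 , 0.075, 0.08 , 0.085, 0.09 ,
       0.095, 0.1  , 0.105, 0.11 , 0.115, 0.12 , 0.125, 0.13 , 0.135,
       0.14 , 0.145, 0.15 , 0.155, 0.16 , 0.165, 0.17 , 0.175, 0.18 ,
       0.185, 0.19 , 0.195, 0.2  ])) [0.1008 0.101  0.1018 0.1027 0.1031 0.1035]
flange [0.455  0.2093 0.1213] 173
floor 0.002811255544260007 771
```

View pics/s4.png

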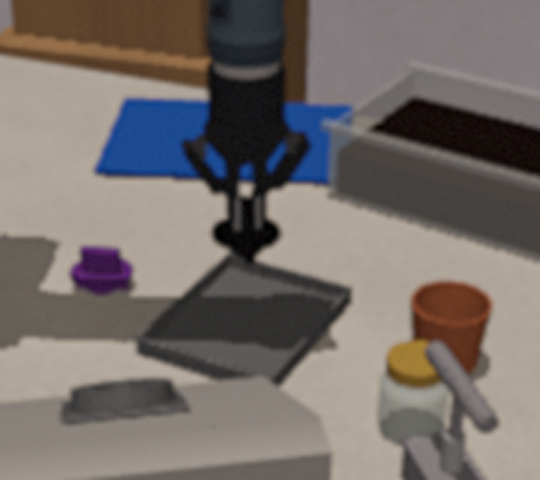

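The cap hangs upright over the tray: flange at (245,233) in the crop, tray centre at (245,320). Its underside is about 0.101 m up. Going down 85 mm, then feeling for the floor.

arm_command:
  deltas:
    - [0,0,0.6,0,0,0]
    - [0,0,0.8,0,0,0]
    - [0,0,0.8,0,0,0]
    - [0,0,0.7,0,0,0]
    - [0,0,0.4,0,0,0]

```text
time_s: 14.03
tool_pos: [0.4479, 0.2199, 0.0051]
tool_rot: [[-0.526, 0.85, 0.0], [0.85, 0.526, -0.002], [-0.002, -0.001, -1.0]]
force: [-0.6, -0.2, -0.3]
gripper_width: 0.0126
gripper_force: 58.6
```

arm_command:
  deltas:
    - [0,0,0.1,0,0,0]
    - [0,0,0.08,0,0,0]
    - [0,0,0.08,0,0,0]
    - [0,0,0,0,0,0]
    - [0,0,0,0,0,0]

```text
time_s: 14.45
tool_pos: [0.4496, 0.2211, 0.0006]
tool_rot: [[-0.527, 0.85, 0.003], [0.85, 0.527, -0.001], [-0.002, 0.002, -1.0]]
force: [-1.1, -0.7, -0.9]
gripper_width: 0.0126
gripper_force: 58.6
```

arm_command:
  deltas:
    - [0,0,0.06,0,0,0]
    - [0,0,0.04,0,0,0]
    - [0,0,0,0,0,0]

```text
time_s: 14.7
tool_pos: [0.4488, 0.2209, -0.0026]
tool_rot: [[-0.527, 0.85, 0.001], [0.85, 0.527, -0.001], [-0.002, 0.001, -1.0]]
force: [0.6, 0.2, -0.6]
gripper_width: 0.013
gripper_force: 58.6
```

arm_command:
  deltas:
    - [0,0,0.05,0,0,0]
    - [0,0,0.05,0,0,0]
    - [0,0,0,0,0,0]

```text
time_s: 14.95
tool_pos: [0.4485, 0.2207, -0.0055]
tool_rot: [[-0.527, 0.85, 0.001], [0.85, 0.527, -0.001], [-0.002, -0.0, -1.0]]
force: [-0.2, 0.7, -0.7]
gripper_width: 0.0129
gripper_force: 58.6
```

arm_command:
  deltas:
    - [0,0,0.05,0,0,0]
    - [0,0,0,0,0,0]

```text
time_s: 15.12
tool_pos: [0.4486, 0.2207, -0.0067]
tool_rot: [[-0.527, 0.85, 0.001], [0.85, 0.527, -0.001], [-0.002, 0.0, -1.0]]
force: [0.5, 0.6, -0.7]
gripper_width: 0.0135
gripper_force: 58.6
```

arm_command:
  deltas:
    - [0,0,0.04,0,0,0]
    - [0,0,0,0,0,0]

```text
time_s: 15.28
tool_pos: [0.4486, 0.2208, -0.0076]
tool_rot: [[-0.527, 0.85, 0.001], [0.85, 0.527, -0.001], [-0.002, 0.0, -1.0]]
force: [0.1, 0.9, -0.1]
gripper_width: 0.013
gripper_force: 58.6
```

arm_command:
  deltas:
    - [0,0,0.03,0,0,0]
    - [0,0,0,0,0,0]

```text
time_s: 15.45
tool_pos: [0.4487, 0.2208, -0.0083]
tool_rot: [[-0.527, 0.85, 0.001], [0.85, 0.527, -0.001], [-0.002, 0.0, -1.0]]
force: [0.6, -0.4, -1.5]
gripper_width: 0.013
gripper_force: 58.6
```

arm_command:
  deltas:
    - [0,0,0.03,0,0,0]
    - [0,0,0,0,0,0]

```text
time_s: 15.62
tool_pos: [0.4487, 0.2208, -0.009]
tool_rot: [[-0.527, 0.85, 0.001], [0.85, 0.527, -0.001], [-0.002, 0.0, -1.0]]
force: [0.6, -0.8, -1.0]
gripper_width: 0.0127
gripper_force: 58.6
```

arm_command:
  deltas:
    - [0,0,0.03,0,0,0]
    - [0,0,0,0,0,0]

```text
time_s: 15.78
tool_pos: [0.4488, 0.2208, -0.0093]
tool_rot: [[-0.527, 0.85, 0.001], [0.85, 0.527, -0.001], [-0.002, 0.001, -1.0]]
force: [-1.8, -2.0, 3.6]
gripper_width: 0.013
gripper_force: 59.1
```

Contact felt: the vertical force went to +3.6 N. Releasing, then retreating straight up.

arm_command:
  deltas:
    - [0,0,0,0,0,0]
    - [0,0,0,0,0,0]
    - [0,0,0,0,0,0]
    - [0,0,0,0,0,0]
    - [0,0,0,0,0,0]
  hand: 1

```text
time_s: 16.2
tool_pos: [0.4487, 0.2208, -0.0098]
tool_rot: [[-0.527, 0.85, 0.001], [0.85, 0.527, -0.001], [-0.002, 0.0, -1.0]]
force: [0.1, -0.4, 0.4]
gripper_width: 0.0725
gripper_force: 0.0
```

arm_command:
  deltas:
    - [0,0,0,0,0,0]
    - [0,0,0,0,0,0]
    - [0,0,-0.2,0,0,0]
    - [0,0,-0.4,0,0,0]
    - [0,0,-0.6,0,0,0]

```text
time_s: 16.62
tool_pos: [0.4476, 0.2205, 0.0203]
tool_rot: [[-0.527, 0.85, -0.001], [0.85, 0.527, -0.002], [-0.001, -0.002, -1.0]]
force: [0.6, 1.0, -0.1]
gripper_width: 0.0853
gripper_force: 0.0
```

arm_command:
  deltas:
    - [0,0,-1,0,0,0]
    - [0,0,-1,0,0,0]
    - [0,0,-1,0,0,0]
    - [0,0,-1,0,0,0]
    - [0,0,0,0,0,0]

```text
time_s: 17.03
tool_pos: [0.4523, 0.2223, 0.1264]
tool_rot: [[-0.527, 0.85, 0.01], [0.85, 0.527, 0.002], [-0.004, 0.01, -1.0]]
force: [0.3, 0.6, -0.9]
gripper_width: 0.0853
gripper_force: 0.0
```

```bash
python3 - <<'E'
from h import *
from plant import r
d=r.camera("side")
a=cv2.resize(d["frame"][90:250,230:410,::-1],(540,480),interpolation=cv2.INTER_CUBIC)
cv2.imwrite("pics/s5.png",a)
P=pts(d);f=d["frame"].max(2)
k=(np.hypot(P[...,0]-.449,P[...,1]-.221)<.06)&(P[...,2]>.009)&(P[...,2]<.1)
g=P[k];print(np.histogram(g[:,2],bins=np.arange(0,.1,.005)))
for a,b in((.02,.03),(.045,.065)):
    q=g[(g[:,2]>a)&(g[:,2]<b)];print(len(q),q.mean(0))
s=r.get_state();print(s["time_s"],s["tool_pos"],s["gripper_width"])
E
```

```text
(array([  0,   0,   2,   2, 159,  37,   6,   9,   9,   5,  34,   5,   0,
         0,   0,   0,   0,   0,   0]), array([0.   , 0.005, 0.01 , 0.015, 0.02 , 0.025, 0.03 , 0.035, 0.04 ,
       0.045, 0.05 , 0.055, 0.06 , 0.065, 0.07 , 0.075, 0.08 , 0.085,
       0.09 , 0.095]))
196 [0.4537 0.2136 0.0238]
44 [0.4533 0.2149 0.0525]
17.0833 [0.4514 0.222  0.1242] 0.08520337900689352
```

View pics/s5.png

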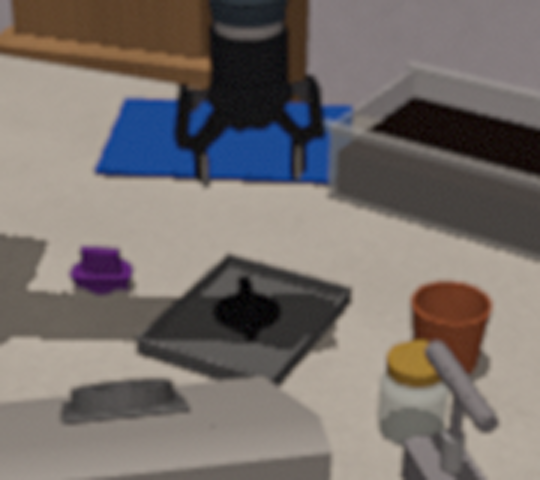

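The filter stands upright in the tray, with the flange at (247,312) and the bar upright above it. Its flange top is about 24 mm up and its bar top about 54 mm, as a cap standing on the 4 mm floor should be. The gripper is clear, and the jar, pot and blocker haven't moved.

```bash
python3 -c "
from plant import r
print(r.job_done())"
```

```text
the job is handed in; nothing more can be done
None
```

I turned the filter to its stop (about 1.1 N m, limit 2.5), lifted it straight out of the hood and set it upright on its lug end in the tray, leaving the jar, pot and soil blocker alone; the job was handed in at about 17 s, with no verdict returned.

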